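# Check in three capped sample vials by tapping them down in order

### The job

Check in the three blue-capped sample vials that stand in the coloured stands: with the fingertips, press lightly down on each cap, first in the red stand, then the yellow, then the green, so that each vial sinks with its plunger until the black line on the plunger goes down into the sleeve, and stays there. Grasp or lift nothing, press gently since the vials are glass, and leave everything else on the table where it stands.

Things in the scene. Friction and masses are not known exactly. Their poses are not given: they have to be found in the camera images.
- red_stand: fixed check-in stand with a round red-painted sleeve (55 mm across, top 36 mm above the table) on a dark foot 68 mm across; origin on the table under its axis, z up. An aluminium plunger, 41 mm across with a black line round it, rises 18 mm out of the sleeve and carries a vial in an 8 mm deep pocket in its top
- red_cap (a point): centre of the top face of the blue cap of the vial in the red stand. The vial is loose in the pocket (2.5 mm radial play), 30 mm across, with a blank white paper label, 75 mm tall with its cap, 46 g, stands upright (it may lean 3 degrees in its play) and sinks with the plunger; pressed far off its centre it can tip; the cap's flat top is 121 mm above the table at the start
- red_plunger (a joint): how far the red stand's plunger has been pressed down, m: 0 raised, 0.015 at its lower stop. About 4 N from above moves it, it stays where it is left (no spring); its black line starts to go into the sleeve at 0.006 and is hidden at 0.009
- yellow_stand: fixed check-in stand with a round yellow-painted sleeve (55 mm across, top 36 mm above the table) on a dark foot 68 mm across; origin on the table under its axis, z up. An aluminium plunger, 41 mm across with a black line round it, rises 18 mm out of the sleeve and carries a vial in an 8 mm deep pocket in its top
- yellow_cap (a point): centre of the top face of the blue cap of the vial in the yellow stand. The vial is loose in the pocket (2.5 mm radial play), 30 mm across, with a blank white paper label, 75 mm tall with its cap, 46 g, stands upright (it may lean 3 degrees in its play) and sinks with the plunger; pressed far off its centre it can tip; the cap's flat top is 121 mm above the table at the start
- yellow_plunger (a joint): how far the yellow stand's plunger has been pressed down, m: 0 raised, 0.015 at its lower stop. About 4 N from above moves it, it stays where it is left (no spring); its black line starts to go into the sleeve at 0.006 and is hidden at 0.009
- green_stand: fixed check-in stand with a round green-painted sleeve (55 mm across, top 36 mm above the table) on a dark foot 68 mm across; origin on the table under its axis, z up. An aluminium plunger, 41 mm across with a black line round it, rises 18 mm out of the sleeve and carries a vial in an 8 mm deep pocket in its top
- green_cap (a point): centre of the top face of the blue cap of the vial in the green stand. The vial is loose in the pocket (2.5 mm radial play), 30 mm across, with a blank white paper label, 75 mm tall with its cap, 46 g, stands upright (it may lean 3 degrees in its play) and sinks with the plunger; pressed far off its centre it can tip; the cap's flat top is 121 mm above the table at the start
- green_plunger (a joint): how far the green stand's plunger has been pressed down, m: 0 raised, 0.015 at its lower stop. About 4 N from above moves it, it stays where it is left (no spring); its black line starts to go into the sleeve at 0.006 and is hidden at 0.009
- open_vial: bystander: loose open glass vial without a cap, 30 mm across, 67 mm tall, standing on the table; origin at the centre of its underside
- spare_vial: bystander: loose blue-capped vial standing straight on the table, in no stand, 30 mm across, 75 mm tall; origin at the centre of its underside
- guide_bush: bystander: loose tan flanged bush, 30 mm across, 27 mm tall, standing on the table; origin at the centre of its underside
- red_vial: the loose blue-capped vial in the red stand; origin at the centre of its underside, 75 mm below the cap's top, z up
- yellow_vial: the loose blue-capped vial in the yellow stand; origin at the centre of its underside, 75 mm below the cap's top, z up
- green_vial: the loose blue-capped vial in the green stand; origin at the centre of its underside, 75 mm below the cap's top, z up
Things that resemble listed ones, but are neither listed nor needed, are in the scene too. What is shaped like the yellow_vial but orange or pink is not meant.

How it is judged:
By the outcome, as a careful person would: the job done as asked, in the order asked, and still so for the second after the job is handed in, with the robot touching nothing.
It also fails if it takes over 64 s, if anything falls off the work surface, if the arm or the gripper's body presses on something with over 40 N, if the wrist force passes 120 N, or if a joint passes its speed limit or range.

### The arm

A 6-joint arm with a two-finger parallel gripper is mounted at the origin on a cart in front of the work surface, level with it; the furniture and walls round the work are solid. World frame = base frame: x ahead of the robot, y to its left, z up, the work surface at z = 0. Lengths are in m, angles in rad, forces in N, time in s.
With the tool pointing down it reaches from about 0.375 to 0.975 m from the base axis. Payload 3.8 kg.
Tool frame: the origin (TCP) lies on the centre line of the jaws, within the pads' length; the fingertips stand 19 mm ahead of it and the grasp point (between the pads) is the TCP; x points along the fingers, y is the direction in which the jaws open and shut, and the axes are right-handed (so a half turn about x gives the same grasp; the last joint's range is limited). The gripper opens to 85 mm and grips with 20 to 120 N. Pads are 22 mm wide; open, the fingers measure 114 mm over their backs; the gripper's body (76 mm by 85 mm) begins 54 mm behind the grasp point. The pads swing forward as they close: fully open they stand 13 mm farther back than shut.
Start: joints at [-1.225, 0.264, 1.604, -0, 1.274, -0.037], TCP at [0.252, -0.626, 0.25] pointing down, gripper open.
Joint ranges: [-2.63, 2.63], [-0.94, 2.18], [0.31, 2.57], [-1.31, 4.45], [0, 2.66], [-2.55, 2.55]. Speed limits (rad/s): [2.57, 2.57, 3.14, 3.14, 3.14, 3.14].

### API

Orientations are given as a unit quaternion [w, x, y, z].
In Python, from rig import monitor, optics, ticket gives the robot as it stands. The module is installed in compiled form; this text tells all that it offers.
- The arm moves only by the tool send_rows, never from a script. Its argument "deltas" is a list of rows, each a list of 4 numbers: the shift along the tool's x, y, z in units of 0.025 m (1.0 is 0.025 m), then the turn about the tool's x in units of 45 degrees (1.0 is 45 degrees). A call has 1 to 5 rows; each row shifts and turns the commanded pose from where the row before left it, along the tool's axes as they then stand; what a row does not reach is not made up. A row lasts 1/12 s, in which the tool goes at most 41.7 mm and 7.16 degrees, less where a joint would pass 70% of its speed; a pose out of reach is approached as far as the arm can. A call with a number of a shift or a turn outside -1 to 1 is refused whole. A call with a gripper value outside its range is refused whole. "jaw" is the closure, from 0 (fully open) to 1 (shut), set as the call begins (left out, the last holds). The fingers move at their own pace and stop on an object; "squeeze" is the grip in N (left out, the last holds). Time passes only in rows, so rows that do not move let the fingers close. It gives the time, the measured TCP pose, the force and the opening at its end, in the units of the state.
- monitor.get_obs(): the state, without advancing time (a new reading comes with each control period).
- optics.read_camera(name): name is "scene" or "top" or "wrist"; returns a dict with "frame" (384x512x3 uint8, red, green, blue), "intrinsics" (3x3 intrinsics, pixels), "dist_coeffs" ([k1, k2, p1, p2, k3] as OpenCV has them; the pictures are not rectified), "R" (3x3) and "t" (3): a world point X has camera coordinates R X + t; the wrist camera has in their place "hand_eye" (4x4, takes a point from camera to tool coordinates, whose origin is the TCP and whose axes are the tool frame's). Camera axes: x right, y down, z forward; pixel columns grow to the right and rows downward; lengths in m; the calibration is good to about 2 mm. A picture is of the moment at which its call begins: read the wrist's pose just before it. There is no depth.
- ticket.finish_job(): hands the job in, once; it reports no verdict.
The state is a dict: "time": time; "joints": joint angles; "qd": joint speeds; "effort": joint torques, N m; "tool_pos": TCP position; "ee_rot": TCP orientation; "contact_force": force on the tool from outside, world axes, zero at the start; "torque": the same for the moment, N m; "finger_gap": opening from 0.0 (shut) to 1.0 (fully open).
Only numpy, scipy, OpenCV 4.12 (cv2) and the standard library are available. Lean on these libraries where they do the work, as an engineer would, in place of code of your own. Each camera call takes 0.05 s, during which the arm holds its last target. There are 200 camera calls.

## Working session

There is one attempt and no reset: what is moved stays moved. The work goes in short steps, Python scripts to look and compute and a tool call to move; the robot and the scene stay as the last step left them, time stands still between calls to the robot, and variables do not carry over. Pictures are saved under pics/ and viewed, about 8 in all and at most 12, crops included, and the job is handed in when it is done.

Besides the shell and the picture viewer there is one more tool, called after "Emit:" as name(argument=value, ...) on one line, values as JSON. send_rows: Moves the arm, as the interface text tells. Its arguments: {"type":"object","properties":{"deltas":{"type":"array","items":{"type":"array","items":{"type":"number","minimum":-1,"maximum":1}}},"jaw":{"type":"number"},"squeeze":{"type":"number"}},"required":["deltas"]}

```bash
mkdir -p pics; python3 - <<'E'
from rig import monitor, optics
import cv2,numpy as np
o=monitor.get_obs(); print({k:np.round(v,3) for k,v in o.items()})
for n in("scene","top"):
    c=optics.read_camera(n); cv2.imwrite(f"pics/{n}0.png",c["frame"][:,:,::-1])
    np.savez(f"{n}.npz",**c); print(n,c["intrinsics"],c["dist_coeffs"],c["R"],c["t"])
a=cv2.imread("pics/scene0.png");b=cv2.imread("pics/top0.png")
E
```

```text
{'time': np.float64(0.0), 'joints': array([-1.225,  0.265,  1.605,  0.   ,  1.274, -0.037]), 'qd': array([-0.001,  0.002,  0.   ,  0.   ,  0.001,  0.001]), 'effort': array([ 2.0000e-03, -5.1511e+01, -3.6731e+01, -0.0000e+00,  1.3000e-02,
       -0.0000e+00]), 'tool_pos': array([ 0.252, -0.626,  0.249]), 'ee_rot': array([-0.134, -0.694, -0.135,  0.694]), 'contact_force': array([-0.372,  0.103,  0.52 ]), 'torque': array([ 0.012, -0.022, -0.059]), 'finger_gap': np.float64(1.004)}
scene [[424.54130973   0.         253.60311398]
 [  0.         424.54130973 190.95070652]
 [  0.           0.           1.        ]] [0.00493846 0.         0.         0.         0.        ] [[ 0.79077399 -0.61209252  0.00438665]
 [-0.32914748 -0.43125224 -0.84004967]
 [ 0.51607987  0.66284558 -0.54249176]] [-0.43584647  0.34670299  0.50973795]
top [[491.30277744   0.         255.06989773]
 [  0.         491.30277744 186.37737745]
 [  0.           0.           1.        ]] [-0.01864113  0.          0.          0.          0.        ] [[ 0.02234808 -0.99967335  0.01240024]
 [-0.98415117 -0.02418021 -0.17567526]
 [ 0.17591772 -0.0082777  -0.98437007]] [0.06768986 0.6588534  0.97640432]
```

View pics/scene0.png

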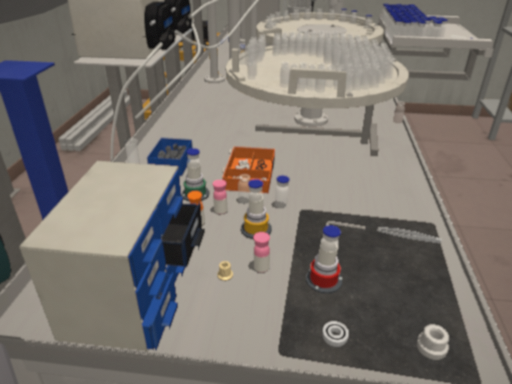

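View pics/top0.png

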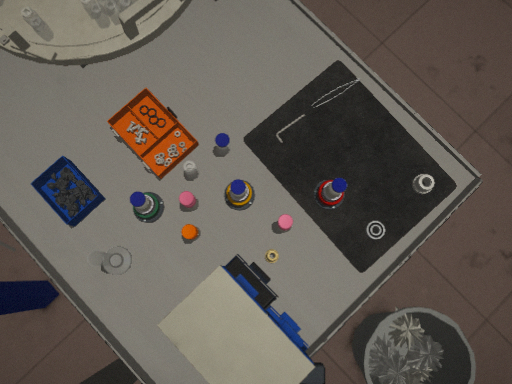

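The scene view shows the red cap at (331,232), yellow at (256,187) and green at (194,153). In the top view they are at about (340,185), (238,187) and (138,200), with the spare vial at (222,140).

```bash
cat > h.py <<'E'
import cv2,numpy as np
def load(n): return dict(np.load(f"{n}.npz"))
def ray(c,uv):
    p=cv2.undistortPoints(np.array([[uv]],float),c["intrinsics"],c["dist_coeffs"])[0,0]
    R,t=c["R"],c["t"]; return -R.T@t, R.T@np.array([p[0],p[1],1])
def plane(c,uv,z):
    o,d=ray(c,uv); return o+d*(z-o[2])/d[2]
def proj(c,X): return cv2.projectPoints(np.array([X],float),cv2.Rodrigues(c["R"])[0],c["t"],c["intrinsics"],c["dist_coeffs"])[0][0,0]
def tri(c1,u1,c2,u2):
    A=[];b=[]
    for c,u in((c1,u1),(c2,u2)):
        o,d=ray(c,u);d/=np.linalg.norm(d);P=np.eye(3)-np.outer(d,d);A.append(P);b.append(P@o)
    x,*_=np.linalg.lstsq(np.vstack(A),np.hstack(b),rcond=None)
    return x, [np.round(proj(c,x)-u,1) for c,u in((c1,u1),(c2,u2))]
def blobs(c,lo,hi,amin=20):
    h=cv2.cvtColor(c["frame"],cv2.COLOR_RGB2HSV)
    n,l,s,ce=cv2.connectedComponentsWithStats(cv2.inRange(h,np.array(lo),np.array(hi)))
    return [(np.round(ce[i],1),s[i]) for i in range(1,n) if s[i,4]>=amin]
E
python3 - <<'E'
from h import *
for n in("scene","top"):
    c=load(n)
    print(n,"cam",np.round(-c["R"].T@c["t"],3))
    for nm,lo,hi in(("blue",(112,150,60),(128,255,255)),("red",(0,180,60),(4,255,255)),("red2",(174,180,60),(180,255,255)),("yel",(18,150,80),(30,255,255)),("grn",(70,90,30),(95,255,255))):
        for ce,s in blobs(c,lo,hi): print(nm,ce,s,np.round(plane(c,ce,.115),3))
t=load("top")
for uv in((160,325),(222,268),(315,350),(240,258),(275,295),(308,350)): print(uv,plane(t,uv,.2).round(3),plane(t,uv,0).round(3))
s=load("scene")
E
```

```text
scene cam [ 0.196 -0.455  0.57 ]
blue [400.6  14. ] [387   6  29  16 235] [2.397 1.044 0.115]
blue [420.2  18. ] [418  15   6   7  20] [2.388 0.912 0.115]
blue [ 32.6 130.7] [   0   62   67  155 4990] [0.358 0.658 0.115]
blue [191.  150.9] [186 148  12   6  55] [0.618 0.323 0.115]
blue [282.7 178.9] [278 177  10   5  42] [0.704 0.1   0.115]
blue [255.  183.5] [250 181  12   6  60] [0.648 0.121 0.115]
blue [331.3 230.8] [324 226  16  10 122] [ 0.657 -0.081  0.115]
red [323.9 278.4] [311 262  29  25 304] [ 0.564 -0.154  0.115]
yel [181.   55.3] [180  52   3   8  23] [0.999 1.041 0.115]
yel [147.  113.3] [145 110   6   8  32] [0.636 0.589 0.115]
yel [255.4 225.7] [244 215  24  19 243] [0.562 0.01  0.115]
grn [201.9 188. ] [196 182   9  11  33] [0.553 0.172 0.115]
grn [187.2 188.7] [185 184   7   9  25] [0.528 0.187 0.115]
grn [  3.1 264. ] [  0 241  10  40 206] [0.192 0.171 0.115]
top cam [0.475 0.092 1.076]
blue [221.9 139.5] [216 134  13  12 130] [0.741 0.153 0.115]
blue [338.9 184.5] [332 178  15  14 160] [ 0.655 -0.083  0.115]
blue [237.5 186.5] [231 180  14  14 155] [0.646 0.118 0.115]
blue [137.2 198.5] [130 192  15  14 160] [0.617 0.316 0.115]
red [327.5 194.9] [318 180  25  25 130] [ 0.633 -0.061  0.115]
yel [240.8 195.5] [226 181  26  24 143] [0.628 0.111 0.115]
grn [149.5 208.1] [135 193  24  25 115] [0.598 0.29  0.115]
(160, 325) [0.385 0.243 0.2  ] [0.364 0.277 0.   ]
(222, 268) [0.484 0.139 0.2  ] [0.487 0.15  0.   ]
(315, 350) [ 0.349 -0.025  0.2  ] [ 0.32  -0.051  0.   ]
(240, 258) [0.503 0.108 0.2  ] [0.509 0.112 0.   ]
(275, 295) [0.44  0.045 0.2  ] [0.432 0.035 0.   ]
(308, 350) [ 0.349 -0.013  0.2  ] [ 0.32  -0.037  0.   ]
```

```bash
cat >> h.py <<'E'
from scipy.spatial.transform import Rotation as Ro
def togo(o,target):
    q=o["ee_rot"];R=Ro.from_quat([q[1],q[2],q[3],q[0]]).as_matrix()
    return (R.T@(np.array(target)-o["tool_pos"]))/.025, R
E
python3 - <<'E'
from h import *
from rig import monitor
s,t=load("scene"),load("top")
for n,a,b in(("red",(331.3,230.8),(338.9,184.5)),("yel",(255,183.5),(237.5,186.5)),("grn",(191,150.9),(137.2,198.5)),("spare",(282.7,178.9),(221.9,139.5)),("cabcorner",(180,170),(222,268))):
    print(n,tri(s,np.array(a),t,np.array(b)))
o=monitor.get_obs(); d,R=togo(o,(.654,-.082,.25)); print(d.round(2),R.round(3))
for uv in((85,65),(200,0)): print(plane(t,uv,.15).round(3))
E
```

```text
red (array([ 0.65449967, -0.08312079,  0.11749334]), [array([-0.1,  0. ]), array([ 0.1, -0.1])])
yel (array([0.64554434, 0.11836236, 0.11691852]), [array([-0.1,  0. ]), array([ 0. , -0.1])])
grn (array([0.61511621, 0.31541322, 0.11903141]), [array([ 0.6, -0.1]), array([-0.3,  0.6])])
spare (array([0.75419938, 0.15541968, 0.06992539]), [array([-0.2,  0. ]), array([ 0.1, -0.1])])
cabcorner (array([0.48795445, 0.13775933, 0.19436034]), [array([-2.2,  0.2]), array([ 1.1, -1.9])])
[-1.000e-02 -1.416e+01 -2.304e+01] [[-0.001  0.374 -0.928]
 [ 0.002 -0.928 -0.374]
 [-1.    -0.002 -0.   ]]
[0.879 0.43  0.15 ]
[1.027 0.206 0.15 ]
```

Emit:
send_rows(deltas=[[0,-0.3,-0.5],[0,-0.6,-0.95],[0,-0.6,-0.95],[0,-0.6,-0.95],[0,-0.6,-0.95]], jaw=1)

```text
$.deltas[0]: bad value
```

Emit:
send_rows(deltas=[[0,-0.3,-0.5,0],[0,-0.6,-0.95,0],[0,-0.6,-0.95,0],[0,-0.6,-0.95,0],[0,-0.6,-0.95,0]], jaw=1)

```text
time: 0.52
tool_pos: [0.3274, -0.5213, 0.2497]
ee_rot: [0.134, 0.694, 0.135, -0.694]
contact_force: [0.2, -0.6, 0.5]
finger_gap: 0.299
```

Emit:
send_rows(deltas=[[0,-0.6,-0.95,0],[0,-0.6,-0.95,0],[0,-0.6,-0.95,0],[0,-0.6,-0.95,0],[0,-0.6,-0.95,0]])

```text
time: 0.93
tool_pos: [0.4094, -0.4071, 0.25]
ee_rot: [-0.134, -0.694, -0.135, 0.694]
contact_force: [-0.6, -0.6, 0.1]
finger_gap: 0.001
```

Emit:
send_rows(deltas=[[0,-0.6,-0.95,0],[0,-0.6,-0.95,0],[0,-0.6,-0.95,0],[0,-0.6,-0.95,0],[0,-0.6,-0.95,0]])

```text
time: 1.35
tool_pos: [0.4913, -0.2932, 0.25]
ee_rot: [-0.134, -0.694, -0.135, 0.694]
contact_force: [-0.5, -0.2, 0.4]
finger_gap: 0.001
```

Emit:
send_rows(deltas=[[0,-0.6,-0.95,0],[0,-0.6,-0.95,0],[0,-0.6,-0.95,0],[0,-0.3,-0.5,0],[0,0,0,0]])

```text
time: 1.77
tool_pos: [0.5502, -0.2125, 0.25]
ee_rot: [0.135, 0.694, 0.136, -0.694]
contact_force: [0.9, -0.2, -0.4]
finger_gap: -0.004
```

Emit:
send_rows(deltas=[[0,-0.3,-0.5,0],[0,-0.55,-0.97,0],[0,-0.55,-0.97,0],[0,-0.55,-0.97,0],[0,-0.55,-0.97,0]])

```text
time: 2.18
tool_pos: [0.6275, -0.1165, 0.2502]
ee_rot: [-0.134, -0.694, -0.134, 0.694]
contact_force: [-0.3, 0.2, -0.8]
finger_gap: 0.003
```

Emit:
send_rows(deltas=[[0,-0.5,-0.9,0],[0,-0.28,-0.52,0],[0,0,0,0],[0,0,0,0]])

```text
time: 2.52
tool_pos: [0.6527, -0.0855, 0.2499]
ee_rot: [-0.135, -0.694, -0.135, 0.695]
contact_force: [-0.3, -0.2, 0.2]
finger_gap: -0.003
```

```bash
python3 - <<'E'
from h import *
from rig import monitor,optics
o=monitor.get_obs(); c=optics.read_camera("wrist"); cv2.imwrite("pics/w1.png",c["frame"][:,:,::-1])
np.savez("w1.npz",pos=o["tool_pos"],**c); print(c["hand_eye"].round(3),c["intrinsics"],c["dist_coeffs"],o["tool_pos"],o["joints"])
E
```

```text
[[-0.    -0.258  0.966 -0.124]
 [ 1.     0.001  0.001  0.001]
 [-0.001  0.966  0.258 -0.065]
 [ 0.     0.     0.     1.   ]] [[270.01733464   0.         254.29875774]
 [  0.         270.01733464 189.10841955]
 [  0.           0.           1.        ]] [0.00036125 0.         0.         0.         0.        ] [ 0.65269069 -0.08551536  0.24987197] [-1.67712155e-01  2.33549440e-01  1.64218515e+00 -8.41076869e-04
  1.26690396e+00  1.01988237e+00]
```

View pics/w1.png

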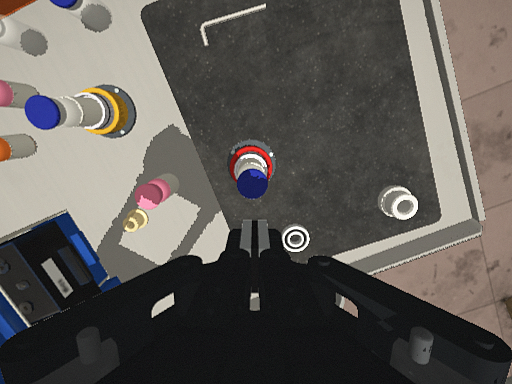

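The wrist view shows the red cap at (252,183), with the shut fingertips at (255,225). I'll fix its position by casting a ray from the blob.

```bash
cat >> h.py <<'E'
def wristcap(o,c,lo=(112,120,40),hi=(128,255,255),amin=200,z=.119):
    q=o["ee_rot"];R=Ro.from_quat([q[1],q[2],q[3],q[0]]).as_matrix();H=c["hand_eye"]
    Rc=(R@H[:3,:3]).T; cc=dict(c,R=Rc,t=-Rc@(R@H[:3,3]+o["tool_pos"]))
    for ce,s in blobs(cc,lo,hi,amin): print(ce,s,plane(cc,ce,z).round(4))
    return cc
E
python3 - <<'E'
from h import *
from rig import monitor
o=monitor.get_obs(); w=load("w1"); c=wristcap(o,w)
# top-face: brighter blue? ellipse of blob
h=cv2.cvtColor(w["frame"],cv2.COLOR_RGB2HSV); print(h[172:200:2,252])
for z in (.121,): print([proj(c,(.654,-.083,z)).round(1)])
# tip pixel of TCP+19mm
q=o["ee_rot"]; print("tip", proj(c,o["tool_pos"]-np.array([0,0,.019])))
# red sleeve top plane z=.036
wristcap(o,w,(0,180,60),(4,255,255),60,.036)
for n,lo,hi in(("red",(0,180,60),(4,255,255)),("yel",(18,150,80),(30,255,255)),("grn",(70,90,30),(95,255,255))):
  t=load("top");m=cv2.inRange(cv2.cvtColor(t["frame"],cv2.COLOR_RGB2HSV),np.array(lo),np.array(hi))[170:230,120:360]
  k,l,s,_=cv2.connectedComponentsWithStats(m);i=1+s[1:,4].argmax();y,x=np.where(l==i)
  (cx,cy),r=cv2.minEnclosingCircle(np.c_[x,y].astype(np.float32)); print(n,cx+120,cy+170,r,plane(t,(cx+120,cy+170),.032).round(4))
E
```

```text
[ 41.9 111.8] [ 25  95  35  34 922] [0.6451 0.1169 0.119 ]
[251.9 183.3] [237 169  31  30 711] [ 0.6544 -0.0843  0.119 ]
[[117 183 174]
 [117 183 180]
 [117 183  89]
 [117 174  88]
 [119 175  86]
 [116 188  88]
 [118 188  84]
 [118 185  84]
 [118 178  86]
 [117 187  86]
 [117 189  85]
 [116 180  88]
 [118 181  86]
 [118 129  95]]
[array([250.4, 183.7])]
tip [251.82084964 234.48749435]
[250.7 158.4] [230 146  42  36 367] [ 0.6645 -0.0779  0.036 ]
red 330.3664093017578 192.32824516296387 12.553409576416016 [ 0.6527 -0.0799  0.032 ]
yel 238.73220825195312 192.4513111114502 12.744128227233887 [0.6476 0.1178 0.032 ]
grn 145.5 205.3571434020996 12.84334659576416 [0.6147 0.3164 0.032 ]
```

Emit:
send_rows(deltas=[[0.5,-0.09,-0.09,0],[0.9,0,0,0],[0.9,0,0,0],[0.9,0,0,0],[0.6,0,0,0]])

```text
time: 2.98
tool_pos: [0.6518, -0.0833, 0.1518]
ee_rot: [-0.134, -0.693, -0.134, 0.696]
contact_force: [-1.3, 0.6, -0.5]
finger_gap: -0.002
```

Emit:
send_rows(deltas=[[0.2,0,0,0],[0.1,0,0,0],[0,0,0,0]])

```text
time: 3.23
tool_pos: [0.6536, -0.083, 0.1474]
ee_rot: [-0.134, -0.694, -0.134, 0.695]
contact_force: [-0.0, 0.2, -0.1]
finger_gap: 0.0
```

```bash
python3 - <<'E'
from h import *
from rig import monitor,optics
o=monitor.get_obs(); print(o["tool_pos"],o["contact_force"])
c=optics.read_camera("wrist"); cv2.imwrite("pics/w2.png",c["frame"][100:330,100:410,::-1].repeat(2,0).repeat(2,1))
wristcap(o,c)
s=optics.read_camera("scene"); cv2.imwrite("pics/s2.png",cv2.resize(s["frame"][170:320,260:400,::-1],None,fx=4,fy=4))
E
```

```text
[ 0.65362118 -0.08302454  0.14736338] [-0.02710111  0.17604765 -0.13640434]
[253.4 215.8] [229 203  50  28 777] [ 0.6612 -0.0809  0.119 ]
```

View pics/s2.png

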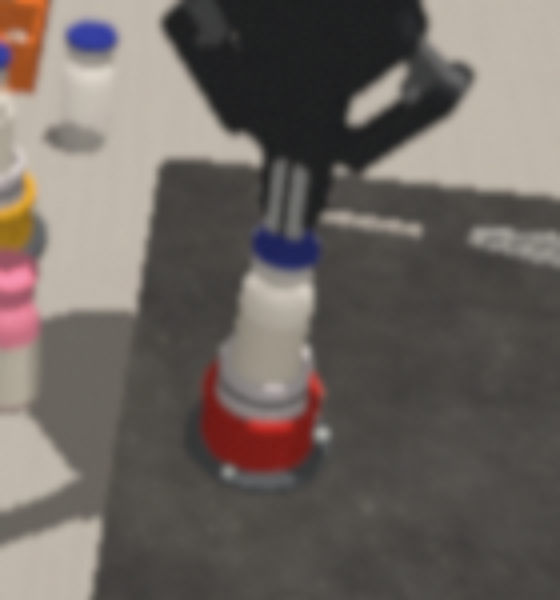

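The fingertips sit centred over the red cap, at about (285,235) in the crop, and the black line is still visible at (262,395). Next I press in small steps.

Emit:
send_rows(deltas=[[0.1,0,0,0],[0.08,0,0,0],[0.06,0,0,0],[0.04,0,0,0],[0.04,0,0,0]])

```text
time: 3.75
tool_pos: [0.6542, -0.0823, 0.1398]
ee_rot: [0.135, 0.694, 0.135, -0.694]
contact_force: [0.4, 0.3, 2.3]
finger_gap: -0.002
```

Emit:
send_rows(deltas=[[0.04,0,0,0],[0.04,0,0,0],[0.04,0,0,0]])

```text
time: 4.0
tool_pos: [0.6546, -0.0824, 0.1374]
ee_rot: [0.135, 0.695, 0.134, -0.694]
contact_force: [-0.3, -0.5, 2.9]
finger_gap: 0.002
```

Emit:
send_rows(deltas=[[0.05,0,0,0],[0.05,0,0,0],[0.05,0,0,0],[0.05,0,0,0]])

```text
time: 4.33
tool_pos: [0.6542, -0.0824, 0.1318]
ee_rot: [0.135, 0.694, 0.134, -0.694]
contact_force: [0.2, 0.7, 3.3]
finger_gap: 0.002
```

Emit:
send_rows(deltas=[[0.05,0,0,0],[0.05,0,0,0],[0.05,0,0,0],[0,0,0,0]])

```text
time: 4.67
tool_pos: [0.654, -0.0823, 0.1276]
ee_rot: [-0.134, -0.694, -0.135, 0.694]
contact_force: [0.6, 0.3, 1.9]
finger_gap: 0.004
```

```bash
python3 - <<'E'
from h import *
from rig import monitor,optics
o=monitor.get_obs(); print(o["tool_pos"],o["contact_force"],o["torque"])
s=optics.read_camera("scene"); cv2.imwrite("pics/s3.png",cv2.resize(s["frame"][200:300,290:370,::-1],None,fx=6,fy=6))
E
```

```text
[ 0.65395778 -0.08231959  0.12762756] [0.56673125 0.32675514 1.88050188] [ 0.06129286 -0.02274648 -0.01391068]
```

View pics/s3.png

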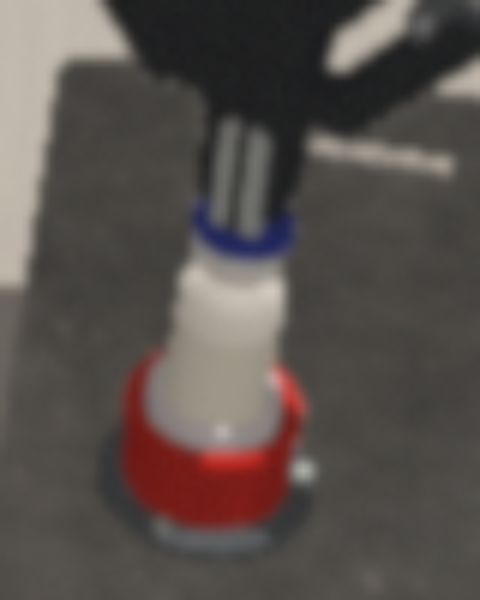

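The red plunger sank about 12 mm (contact at 0.140, now 0.1276) and its black line is no longer visible above the sleeve. Now I lift off and go over to yellow.

Emit:
send_rows(deltas=[[-0.1,0,0,0],[-0.4,0,0,0],[-0.9,0,0,0],[-0.9,0,0,0],[-0.6,0,0,0]])

```text
time: 5.13
tool_pos: [0.6547, -0.0825, 0.2031]
ee_rot: [0.135, 0.695, 0.134, -0.694]
contact_force: [0.1, 0.5, 0.2]
finger_gap: 0.004
```

Emit:
send_rows(deltas=[[0,-0.5,-0.2,0],[0,-0.95,-0.35,0],[0,-0.95,-0.35,0],[0,-0.95,-0.35,0],[0,-0.95,-0.35,0]])

```text
time: 5.55
tool_pos: [0.65, 0.0342, 0.1995]
ee_rot: [-0.134, -0.694, -0.135, 0.695]
contact_force: [0.4, 0.3, -1.1]
finger_gap: 0.0
```

Emit:
send_rows(deltas=[[0,-0.95,-0.35,0],[0,-0.95,-0.35,0],[0,-0.9,-0.28,0],[0,-0.47,-0.1,0],[0,0,0,0]])

```text
time: 5.97
tool_pos: [0.6443, 0.1212, 0.1996]
ee_rot: [-0.135, -0.693, -0.136, 0.695]
contact_force: [0.3, -0.7, -0.8]
finger_gap: -0.0
```

Emit:
send_rows(deltas=[[0,0,0,0],[0,0,0,0]])

```text
time: 6.13
tool_pos: [0.6454, 0.1174, 0.2001]
ee_rot: [-0.135, -0.694, -0.134, 0.694]
contact_force: [0.8, -0.5, -0.0]
finger_gap: -0.001
```

```bash
python3 - <<'E'
from h import *
from rig import monitor,optics
o=monitor.get_obs(); print(o["tool_pos"],o["contact_force"])
w=optics.read_camera("wrist"); wristcap(o,w)
print(togo(o,(.6455,.118,.147))[0].round(2))
s=optics.read_camera("scene"); cv2.imwrite("pics/s4.png",cv2.resize(s["frame"][130:300,170:370,::-1],None,fx=3.5,fy=3.5))
E
```

```text
[0.64536475 0.11737462 0.20012142] [ 0.79394631 -0.51184935 -0.02485986]
[259.8  56.4] [ 243   38   35   38 1062] [0.7452 0.152  0.119 ]
[  7.1 143.5] [  0 124  18  38 525] [0.6189 0.3051 0.119 ]
[252.1 201.3] [ 234  184   37   36 1055] [0.6455 0.1177 0.119 ]
[462.7 267.4] [445 252  36  31 837] [ 0.6578 -0.0707  0.119 ]
[ 2.12 -0.02 -0.02]
```

View pics/s4.png

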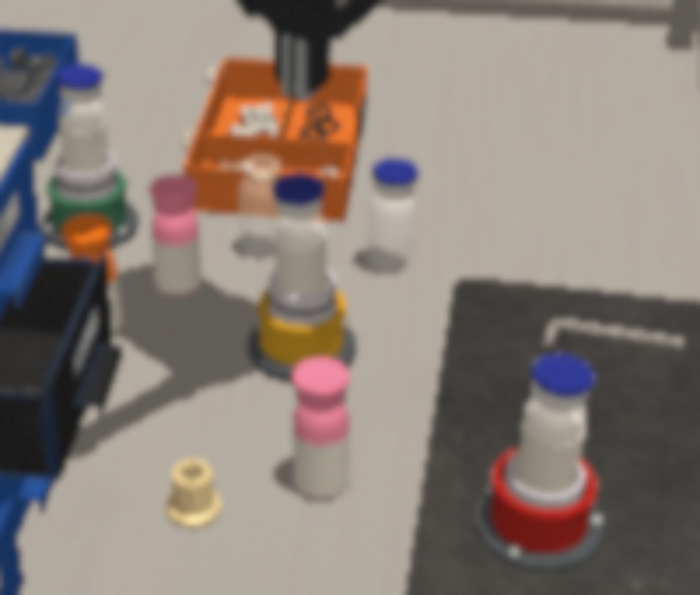

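Red is down, upright, with its line hidden at (545,490). The wrist puts the yellow cap within 1 mm of the tool axis, so I press yellow.

Emit:
send_rows(deltas=[[0.4,0,0,0],[0.7,0,0,0],[0.6,0,0,0],[0.3,0,0,0],[0.12,0,0,0]])

```text
time: 6.65
tool_pos: [0.6442, 0.1172, 0.1448]
ee_rot: [-0.134, -0.693, -0.134, 0.696]
contact_force: [-0.2, 0.3, -0.1]
finger_gap: 0.001
```

Emit:
send_rows(deltas=[[0,0,0,0],[0.08,0,0,0],[0.08,0,0,0],[0.06,0,0,0],[0.04,0,0,0]])

```text
time: 7.07
tool_pos: [0.646, 0.1183, 0.1416]
ee_rot: [0.135, 0.695, 0.135, -0.694]
contact_force: [0.5, 0.6, -0.2]
finger_gap: 0.002
```

Emit:
send_rows(deltas=[[0.04,0,0,0],[0.04,0,0,0],[0.04,0,0,0],[0.05,0,0,0],[0.05,0,0,0]])

```text
time: 7.48
tool_pos: [0.6462, 0.1183, 0.1362]
ee_rot: [0.135, 0.695, 0.135, -0.694]
contact_force: [-0.3, -0.4, 2.9]
finger_gap: 0.001
```

Emit:
send_rows(deltas=[[0.05,0,0,0],[0.05,0,0,0],[0.05,0,0,0],[0.05,0,0,0],[0,0,0,0]])

```text
time: 7.9
tool_pos: [0.6454, 0.1182, 0.1301]
ee_rot: [-0.135, -0.694, -0.135, 0.694]
contact_force: [0.1, -0.4, 2.8]
finger_gap: -0.0
```

Emit:
send_rows(deltas=[[0.05,0,0,0],[0.05,0,0,0],[0,0,0,0]])

```text
time: 8.15
tool_pos: [0.6454, 0.1182, 0.1277]
ee_rot: [-0.134, -0.694, -0.135, 0.694]
contact_force: [-0.2, -0.0, 3.4]
finger_gap: -0.001
```

Emit:
send_rows(deltas=[[-0.1,0,0,0],[-0.4,0,0,0],[-0.9,0,0,0],[-0.9,0,0,0],[-0.6,0,0,0]])

```text
time: 8.57
tool_pos: [0.6459, 0.1182, 0.2029]
ee_rot: [0.135, 0.695, 0.134, -0.694]
contact_force: [0.7, 0.8, -0.2]
finger_gap: 0.0
```

Emit:
send_rows(deltas=[[0,-0.5,-0.1,0],[0,-0.95,-0.23,0],[0,-0.95,-0.23,0],[0,-0.95,-0.23,0],[0,-0.95,-0.23,0]])

```text
time: 8.98
tool_pos: [0.6277, 0.229, 0.1993]
ee_rot: [-0.134, -0.693, -0.134, 0.695]
contact_force: [0.3, -0.1, -0.2]
finger_gap: -0.001
```

Emit:
send_rows(deltas=[[0,-0.95,-0.23,0],[0,-0.95,-0.23,0],[0,-0.95,-0.23,0],[0,-0.64,-0.15,0],[0,0,0,0]])

```text
time: 9.4
tool_pos: [0.6142, 0.3199, 0.1994]
ee_rot: [-0.135, -0.693, -0.136, 0.695]
contact_force: [-0.3, -0.2, -0.3]
finger_gap: -0.006
```

Emit:
send_rows(deltas=[[0,0,0,0],[0,0,0,0]])

```text
time: 9.57
tool_pos: [0.6156, 0.3157, 0.1999]
ee_rot: [-0.135, -0.694, -0.134, 0.695]
contact_force: [0.6, 0.8, 0.1]
finger_gap: -0.001
```

```bash
python3 - <<'E'
from h import *
from rig import monitor,optics
o=monitor.get_obs(); print(o["tool_pos"],o["contact_force"])
w=optics.read_camera("wrist"); wristcap(o,w)
print(togo(o,(.6155,.3165,.147))[0].round(2))
s=optics.read_camera("scene"); cv2.imwrite("pics/s5.png",cv2.resize(s["frame"][130:300,170:370,::-1],None,fx=3.5,fy=3.5))
E
```

```text
[0.61557832 0.31573587 0.19987058] [0.55267049 0.76519511 0.14938655]
[478.  113.5] [460  97  36  35 949] [0.7398 0.1883 0.119 ]
[254.9 200.5] [ 237  183   37   37 1068] [0.6172 0.3143 0.119 ]
[473.4 247. ] [455 232  37  31 884] [0.6477 0.1303 0.119 ]
[ 2.11 -0.03 -0.01]
```

View pics/s5.png

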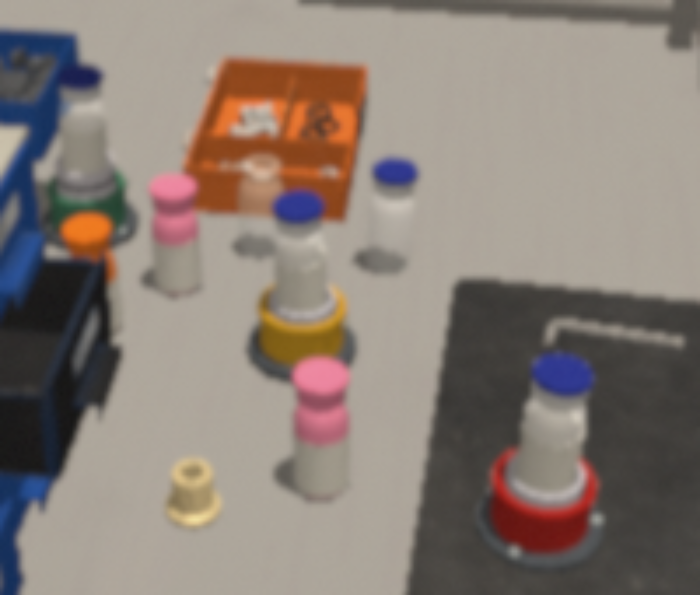

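Yellow is down at (300,320) with its line hidden, and red is unchanged. The green cap is within 2 mm of the tool axis, so I press green.

Emit:
send_rows(deltas=[[0.4,0.04,-0.03,0],[0.7,0,0,0],[0.6,0,0,0],[0.3,0,0,0],[0.12,0,0,0]])

```text
time: 10.08
tool_pos: [0.6156, 0.3142, 0.1442]
ee_rot: [-0.135, -0.693, -0.134, 0.696]
contact_force: [-1.3, 0.5, -1.0]
finger_gap: -0.0
```

Emit:
send_rows(deltas=[[0,0,0,0],[0.08,0,0,0],[0.08,0,0,0],[0.06,0,0,0],[0.04,0,0,0]])

```text
time: 10.5
tool_pos: [0.6174, 0.3158, 0.1416]
ee_rot: [0.134, 0.695, 0.135, -0.694]
contact_force: [0.5, -0.4, 0.4]
finger_gap: -0.001
```

Emit:
send_rows(deltas=[[0.04,0,0,0],[0.04,0,0,0],[0.04,0,0,0],[0.05,0,0,0],[0.05,0,0,0]])

```text
time: 10.92
tool_pos: [0.6175, 0.3158, 0.1362]
ee_rot: [0.134, 0.695, 0.135, -0.694]
contact_force: [0.8, -0.8, 3.0]
finger_gap: -0.0
```

Emit:
send_rows(deltas=[[0.05,0,0,0],[0.05,0,0,0],[0.05,0,0,0],[0.05,0,0,0],[0,0,0,0]])

```text
time: 11.33
tool_pos: [0.6169, 0.3155, 0.1301]
ee_rot: [-0.135, -0.694, -0.134, 0.694]
contact_force: [0.4, 0.2, 2.3]
finger_gap: -0.002
```

Emit:
send_rows(deltas=[[0.05,0,0,0],[0.05,0,0,0],[0,0,0,0]])

```text
time: 11.58
tool_pos: [0.6169, 0.3155, 0.1277]
ee_rot: [-0.135, -0.694, -0.134, 0.694]
contact_force: [-0.2, 1.2, 2.4]
finger_gap: 0.003
```

Emit:
send_rows(deltas=[[-0.1,0,0,0],[-0.4,0,0,0],[-0.9,0,0,0],[-0.9,0,0,0],[-0.9,0,0,0]])

```text
time: 12.0
tool_pos: [0.6164, 0.3152, 0.2086]
ee_rot: [-0.135, -0.694, -0.134, 0.695]
contact_force: [-0.1, 1.6, 0.6]
finger_gap: -0.001
```

Emit:
send_rows(deltas=[[-0.6,0,0,0],[-0.4,0,0,0],[0,0,0,0],[0,0,0,0],[0,0,0,0]])

```text
time: 12.42
tool_pos: [0.6162, 0.3152, 0.2315]
ee_rot: [-0.135, -0.693, -0.134, 0.695]
contact_force: [-0.1, -0.1, -0.5]
finger_gap: -0.002
```

```bash
python3 - <<'E'
from h import *
from rig import monitor,optics
o=monitor.get_obs(); print(o["tool_pos"],o["contact_force"])
s=optics.read_camera("scene"); f=s["frame"]
a=cv2.resize(f[140:290,165:365,::-1],(600,450)); b=cv2.resize(f[145:205,170:220,::-1],(200,240)); d=np.zeros((450,200,3),np.uint8); d[:240]=b
cv2.imwrite("pics/s6.png",np.hstack([a,d]))
for ce,st in blobs(s,(112,150,60),(128,255,255)): print(ce,st)
E
```

```text
[0.6162133  0.31517018 0.23148186] [-0.08948471 -0.06706468 -0.50396521]
[400.6  14. ] [387   6  29  16 235]
[ 32.6 130.6] [   0   62   67  155 4987]
[191.4 155.9] [187 153  11   6  45]
[282.6 178.9] [278 177  10   5  41]
[254.8 188.9] [249 186  12   7  63]
[330.3 236.5] [323 232  15  10 122]
```

View pics/s6.png

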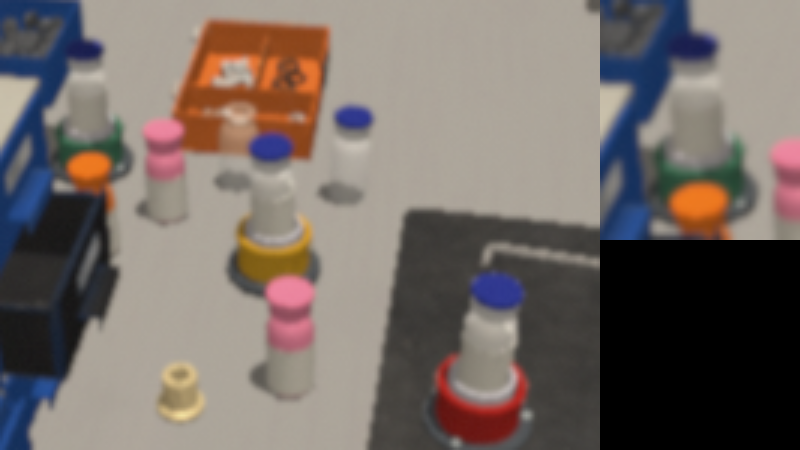

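All three are down and upright with their lines hidden, and the bystanders haven't moved. I'm handing the job in.

```bash
python3 -c "
from rig import ticket; print(ticket.finish_job())"
```

```text
the job is handed in; nothing more can be done
None
```

I pressed all three caps with the shut fingertips, in the order red, yellow, green, and handed the job in at about 12.5 s of the 64 s allowed.

- **Press depth:** each plunger sank about 12 mm by tool travel, past the 9 mm where the black line is hidden. The highest force I read while pressing was about 3.4 N.
- **Last look:** in the final scene view all three caps sat 5 to 6 pixels lower than at the start, which fits 12 mm. The vials stood upright and no black line showed above a sleeve.
- **Everything else:** the open vial, spare vial and guide bush looked undisturbed. The tool was clear at a height of 0.23 m with no contact.
- **Disagreements:** cap positions from the different cameras agreed to within about 2 mm. No check failed. The green stand's sleeve is small and partly hidden in that view, so its result rests mostly on tool travel and the drop of its cap.

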